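# Take a contact reading of the round sample on a sloping stage

### The arm

A 6-joint arm with a two-finger parallel gripper is mounted at the origin on the work surface; the furniture and walls round the work are solid. World frame = base frame: x ahead of the robot, y to its left, z up, the work surface at z = 0. Lengths are in m, angles in rad, forces in N, time in s.
With the tool pointing down it reaches from about 0.25 to 0.775 m from the base axis. Payload 4 kg.
Tool frame: the origin (TCP) lies midway between the tips of the shut fingers; the grasp point (between the pads) lies 19 mm behind it; z points along the fingers, x is the direction in which the jaws open and shut, and the axes are right-handed (so a half turn about z gives the same grasp; the last joint's range is limited). The gripper opens to 94 mm and grips with 3 to 60 N. Pads are 16 mm wide; open, the fingers measure 119 mm over their backs; the gripper's body (75 mm by 177 mm) begins 78 mm behind the grasp point.
Start: joints at [1.138, 0.087, 1.371, -0, 1.684, -0.103], TCP at [0.178, 0.52, 0.206] pointing down, gripper open.
Joint ranges: [-3.1, 3.1], [-0.76, 2.03], [0.27, 2.55], [-1.08, 4.22], [0.17, 2.65], [-2.57, 2.57]. Speed limits (rad/s): [2.79, 2.79, 3.14, 3.14, 3.14, 3.14].

### API

Orientations are given as [roll, pitch, yaw] about the fixed x, y, z axes, in that order (R = Rz(yaw) Ry(pitch) Rx(roll)).
In Python, from bench import robot gives the robot as it stands.
- The arm moves only by the shell command python3 -m handwheel 'ROWS'. ROWS is a JSON object of lists of equal length, an entry for each row: "delta_pos": the shift along the tool's x, y, z in mm, a list of three; "rotation": the turn, a rotation vector about the tool's x, y, z in rad, a list of three; "claw": the closure, from -1 (fully open) to 1 (shut). In form: {"delta_pos": [[tx, ty, tz], ...], "rotation": [[wx, wy, wz], ...], "claw": [claw, ...]}. A call has exactly 8 rows; each row shifts and turns the commanded pose from where the row before left it, along the tool's axes as they then stand; what a row does not reach is not made up. A row lasts 1/8 s, in which the tool goes at most 62.5 mm and 10.7 degrees, less where a joint would pass 70% of its speed; a pose out of reach is approached as far as the arm can. A call with a gripper value outside its range is refused whole. The fingers move at their own pace and stop on an object; the grip force is fixed at half the most. Time passes only in rows, so rows that do not move let the fingers close, or fill a call up. It gives the time, the measured TCP pose, the force and the opening at its end, in the units of the state.
- robot.get_obs(): the state, without advancing time (a new reading comes with each control period).
- robot.snapshot(name): name is "scene" or "top"; returns a dict with "color" (384x512x3 uint8, red, green, blue), "intrinsics" (3x3 intrinsics, pixels), "eye" and "rotation" of the camera in the world. Camera axes: x right, y down, z forward; pixel columns grow to the right and rows downward; lengths in m; the calibration is good to about 2 mm. A picture is of the moment at which its call begins. There is no depth.
- robot.close_job(): hands the job in, once; it reports no verdict.
The state is a dict: "time": time; "joint_positions": joint angles; "qvel": joint speeds; "joint_torque": joint torques, N m; "tool_pos": TCP position; "ee_rot": TCP orientation; "wrist_force": force on the tool from outside, world axes, zero at the start; "wrist_torque": the same for the moment, N m; "width": finger opening in m.
Only numpy, scipy, OpenCV 4.12 (cv2) and the standard library are available. Lean on these libraries where they do the work, as an engineer would, in place of code of your own. Each camera call takes 0.05 s, during which the arm holds its last target.

### The job

Take the hand-held probe from its dock and hold its spring nose square against the middle of the round sample disc, pressed about half-way in and never to its stop, steady for two seconds. Then stand the probe back in its dock, upright, and let go. Leave the square sample's stand alone and do not disturb the bottles and the jar.

Things in the scene. Friction and masses are not known exactly. Their poses are not given: they have to be found in the camera images.
- probe_handle (a point): Centre of the black handle (square 34 x 34 mm, 80 mm tall, flats across x and y) of the loose probe, 149 mm long, about 0.2 kg; grasp here. It stands nose down in the dock. z runs along the probe, away from the nose. Below this point: flange's top 40 mm, flange's underside (72 mm diameter) 54 mm, collar (42 mm diameter) to 74 mm, free nose tip 99 mm. The probe ends 47 mm above.
- probe_tip (a point): Centre of the flat rubber tip (36 mm diameter) of the probe's nose when the nose is fully out, 99 mm below probe_handle on the probe's axis; same axes. The point belongs to the housing: it does not move with the nose when that is pushed in.
- probe_nose (a joint): How far the spring nose is pushed into the probe, m: 0 fully out, 0.014 at its stop. The spring gives from about 1.8 N and takes 0.9 N more per mm (8 N half-way, 14.4 N at the stop). Can be read while the probe is held.
- dock_rim (a point): Centre of the dock's mouth, at the top of the rim; z up. The dock is an upright grey collar fixed to the table, 70 mm tall, 82 mm outside and 56 mm inside diameter, on a steel foot of 112 mm diameter. The probe stands in it with its flange on the rim, nose and collar hanging in the bore with 7 mm of play all round.
- round_stage: Sloping plate (104 x 104 x 10 mm) of the stand with the ROUND sample, fixed. Origin: centre of its upper face, 100 mm above the table; z: outward normal, 0.5 rad from vertical; y level. The sample, a white disc of 64 mm diameter centred on z and parallel to the plate, is clamped firmly (does not give) with its face 16 to 40 mm out along z: not measured, different each run, so feel for it.
- square_stand: The other stand, to be left alone: base 120 x 110 mm, fixed, the same sloping plate but with a SQUARE white tile, 60 x 60 mm. Origin at the centre of its underside, on the table; highest point at most 165 mm up. The round sample's stand is built the same.
- white_bottle: Open white sample bottle, 61 mm diameter, 128 mm tall, loose bystander; origin at the centre of its underside.
- amber_bottle: Amber glass bottle, 63 mm diameter, 138 mm tall, loose bystander; origin at the centre of its underside.
- black_cap_jar: White jar with a black cap, 52 mm diameter, 107 mm tall, loose bystander; origin at the centre of its underside.

How it is judged:
On the way:
1. the nose is held square on the middle of the round disc, 3.5 to 11 mm pressed in, steady, for 1.5 s (value of joint probe_nose between 0.0035 and 0.011 m and velocity of joint probe_nose between -0.01 and 0.01 m/s and angle between the z axis of probe_handle and the z axis of round_stage, either way round below 0.14 rad and x of probe_tip in the frame of round_stage between -0.014 and 0.014 m and y of probe_tip in the frame of round_stage between -0.014 and 0.014 m and contact force between round_stage and anything else above 1.5 N and z of probe_tip in the frame of round_stage below 0.045 m), for 1.5 s.
At the end, for the whole second after the job is handed in: The reading has been taken, and the probe stands in its dock, released: flange down on the rim (handle centre 50 to 58 mm above the rim), upright within 0.1 rad, within 12 mm of the dock's axis, its nose free (pushed in less than 2 mm) (horizontal distance between probe_handle and dock_rim below 0.012 m and angle between probe_handle's own z axis and vertical below 0.1 rad and z of probe_handle in the frame of dock_rim between 0.05 and 0.058 m and value of joint probe_nose below 0.002 m); the robot touches nothing.
It fails at once if the probe's nose is driven to its stop (more than 13.4 mm) (value of joint probe_nose above 0.0134 m).
It fails at once if the round sample's stage is pressed with more than 30 N (contact force between round_stage and anything else above 30 N).
It fails at once if the square sample's stand is touched (contact force between square_stand and anything else above 2 N).
It fails at once if a bottle or the jar is moved more than 30 mm or tipped (distance of any of white_bottle, amber_bottle, black_cap_jar from where it was at the start of the episode above 0.03 m or angle between any of white_bottle, amber_bottle, black_cap_jar's own z axis and vertical above 0.5 rad).
It also fails if it takes over 58 s, if anything falls off the work surface, if the arm or the gripper's body presses on something with over 40 N, if the wrist force passes 120 N, or if a joint passes its speed limit or range.

## Working session

There is one attempt and no reset: what is moved stays moved. The work goes in short steps, Python scripts to look and compute and a shell command to move; the robot and the scene stay as the last step left them, time stands still between calls to the robot, and variables do not carry over. Pictures are saved under pics/ and viewed, and the job is handed in when it is done.

```bash
ls; mkdir -p pics; cat > h.py <<'E'
import numpy as np,cv2,pickle
from bench import robot
E
python3 - <<'E'
from h import *
o=robot.get_obs()
for k,v in o.items(): print(k,np.round(v,3))
d={}
for n in("scene","top"):
    s=robot.snapshot(n); d[n]=s
    cv2.imwrite(f"pics/{n}0.png",cv2.resize(s["color"][:,:,::-1],(800,600),interpolation=cv2.INTER_CUBIC))
    print(n,s["intrinsics"],s["eye"],s["rotation"])
pickle.dump(d,open("s0.pkl","wb"))
E
```

```text
pics
time 0.0
joint_positions [ 1.138  0.088  1.372 -0.     1.684 -0.103]
qvel [ 0.    -0.     0.    -0.    -0.002  0.002]
joint_torque [ 0.0000e+00 -3.4017e+01 -3.0243e+01  7.2000e-02  3.3000e-02 -0.0000e+00]
tool_pos [0.178 0.52  0.204]
ee_rot [-3.141e+00  2.000e-03  1.241e+00]
wrist_force [-0.22  -0.955 -0.16 ]
wrist_torque [-0.042 -0.003 -0.003]
width 0.094
scene [[436.19924618   0.         248.99542893]
 [  0.         436.19924618 187.87937332]
 [  0.           0.           1.        ]] [ 0.00680176 -1.12250185  0.74040287] [-2.02726553  0.00798747 -0.48799304]
top [[381.98128305   0.         258.68695068]
 [  0.         381.98128305 195.3804222 ]
 [  0.           0.           1.        ]] [ 0.4405885  -0.00309582  1.28238688] [-3.02211633  0.01775936 -1.57665569]
```

View pics/scene0.png

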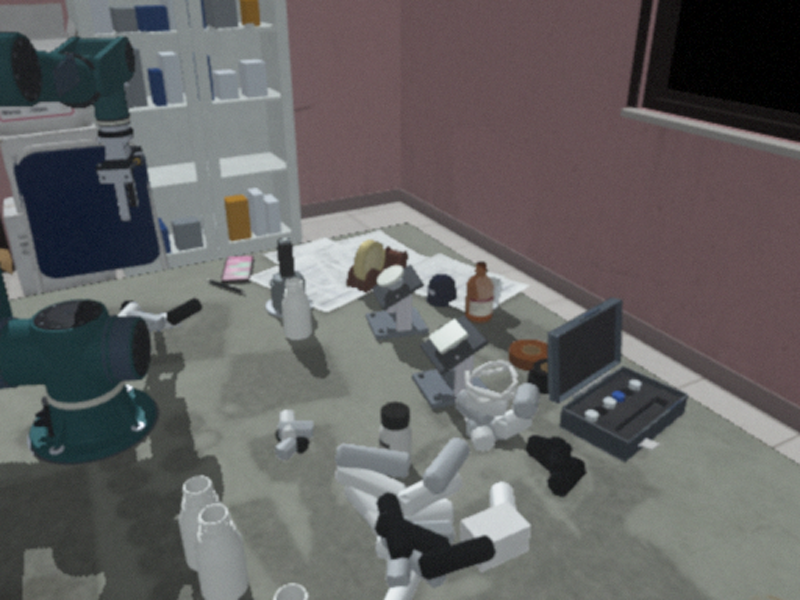

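View pics/top0.png

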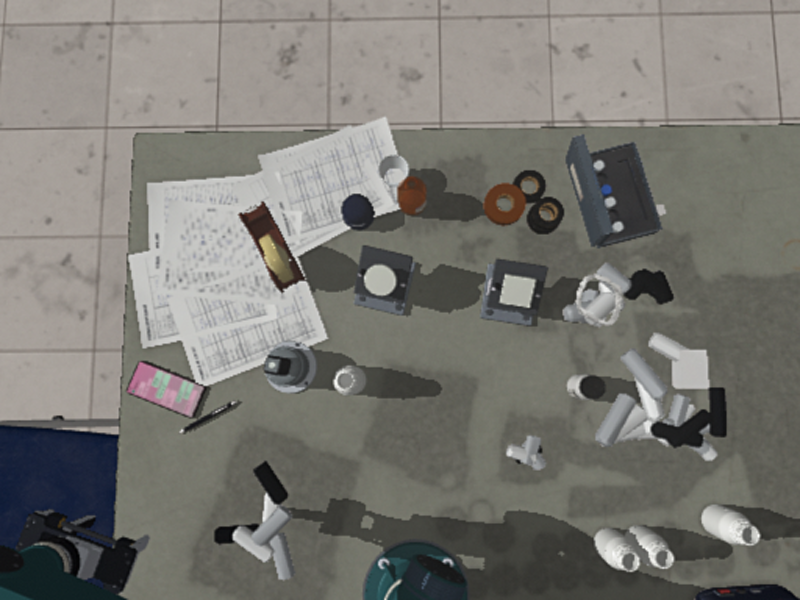

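The top view shows the dock and probe near (288,367), the round stage near (380,280), the square stand near (515,290), the white bottle at (350,380), the amber bottle at (411,195) and the jar at (590,387). Next I'll enlarge crops.

```bash
python3 - <<'E'
from h import *
d=pickle.load(open("s0.pkl","rb"))
def crop(n,x0,y0,w,h,f,name):
    c=d[n]["color"][y0:y0+h,x0:x0+w,::-1]
    c=cv2.resize(c,None,fx=f,fy=f,interpolation=cv2.INTER_CUBIC)
    for x in range(x0-x0%10+10,x0+w,10): cv2.putText(c,str(x),((x-x0)*f,8),0,.3,(0,255,255)); cv2.line(c,((x-x0)*f,10),((x-x0)*f,16),(0,255,255))
    for y in range(y0-y0%10+10,y0+h,10): cv2.putText(c,str(y),(0,(y-y0)*f),0,.3,(0,255,255)); cv2.line(c,(20,(y-y0)*f),(28,(y-y0)*f),(0,255,255))
    cv2.imwrite(f"pics/{name}.png",c)
crop("top",160,150,130,95,6,"tc")
crop("scene",165,145,100,75,8,"sc1")
crop("scene",225,155,100,75,8,"sc2")
E
```

```text
(no output)
```

View pics/tc.png

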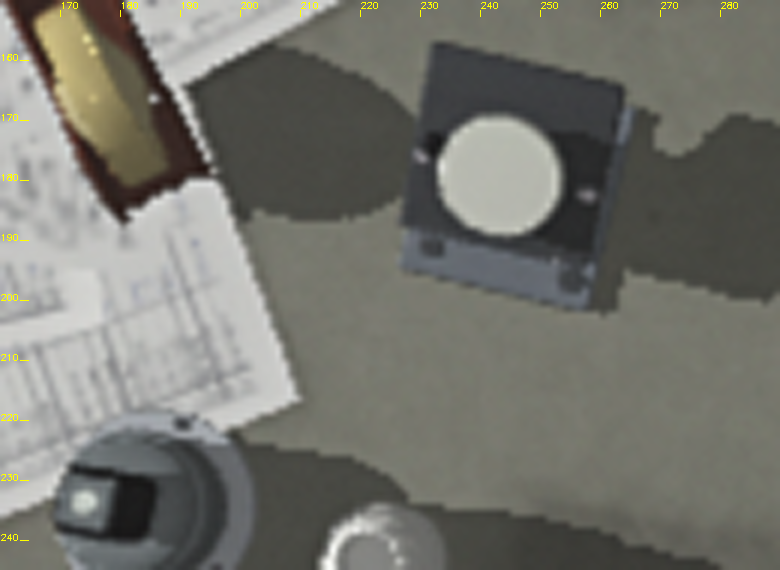

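View pics/sc1.png

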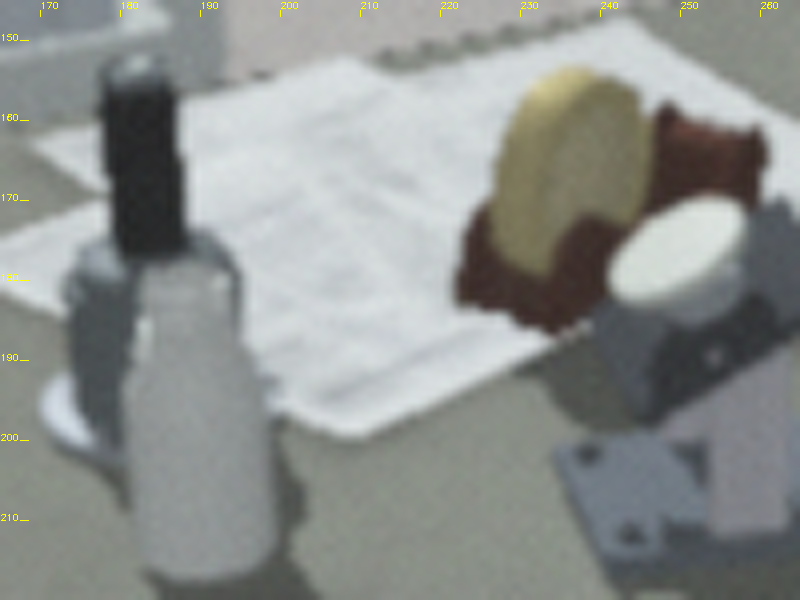

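View pics/sc2.png

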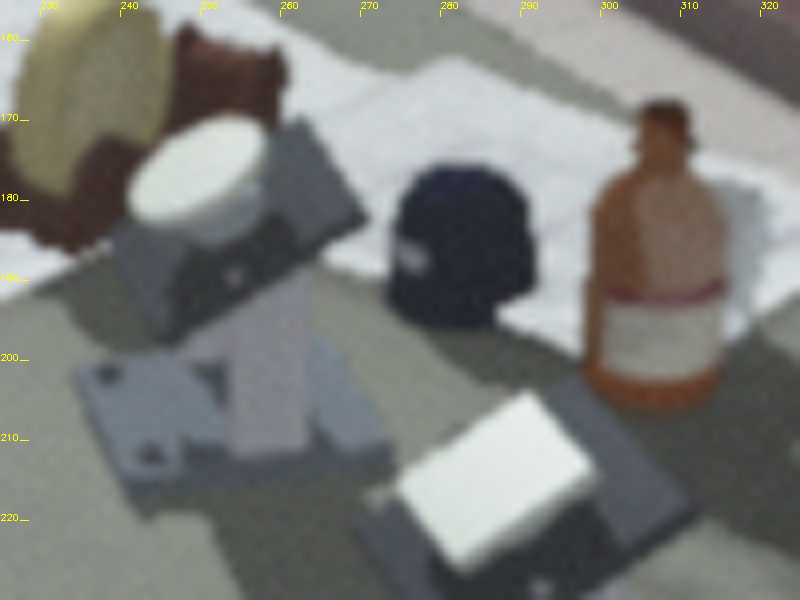

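```bash
cat >> h.py <<'E'
from scipy.spatial.transform import Rotation as Ro
from scipy.optimize import least_squares
def proj(s,P):
    P=np.atleast_2d(P); R=Ro.from_euler('xyz',s["rotation"]).as_matrix()
    c=(P-s["eye"])@R; K=s["intrinsics"]
    return np.c_[K[0,0]*c[:,0]/c[:,2]+K[0,2],K[1,1]*c[:,1]/c[:,2]+K[1,2]]
def back(s,uv,z):
    R=Ro.from_euler('xyz',s["rotation"]).as_matrix()
    r=R@np.linalg.inv(s["intrinsics"])@np.r_[uv,1]; return s["eye"]+r*(z-s["eye"][2])/r[2]
E
python3 - <<'E'
from h import *
d=pickle.load(open("s0.pkl","rb")); T,S=d["top"],d["scene"]
for n,z,t,s in[("probe top",.171,(174,233.3),(181.9,153)),("disc",.13,(243.3,179.2),(249.6,176.3))]:
    print(n,back(T,t,z),back(S,s,z))
def frame(p):
    # z normal tilted toward direction yaw p[2]
    n=np.array([np.sin(.5)*np.cos(p[2]),np.sin(.5)*np.sin(p[2]),np.cos(.5)])
    y=np.array([-np.sin(p[2]),np.cos(p[2]),0]); x=np.cross(y,n)
    return np.array([p[0],p[1],.1]),x,y,n
h=.052
def res(p):
    o,x,y,n=frame(p)   # x points down-slope toward -xworld
    HF=o-h*x-h*y; HN=o-h*x+h*y; LF=o+h*x-h*y; LN=o+h*x+h*y  # yaw~pi: y=-yworld => +y is near
    D=o+p[3]*n
    a=proj(T,[HF,HN,LF,D])-[(232.2,157),(264.2,164.7),(227.5,188),(243.3,179.2)]
    b=proj(S,[HF,HN,LF,LN,D])-[(262.75,169.75),(271,182.25),(239,185.6),(246.25,197.5),(249.6,176.3)]
    return np.r_[a.ravel(),b.ravel()]
r=least_squares(res,[.65,.04,3.1,.03],loss="soft_l1")
print(r.x,np.round(res(r.x).reshape(-1,2),1))
# dock
for z in(.0,.006,.01):
    print("foot right edge",back(T,(202,233),z),"left far scene",back(S,(169.8,194.5),z))
E
```

```text
probe top [0.46505994 0.2627935  0.171     ] [0.46960013 0.26702889 0.171     ]
disc [0.62925947 0.06330919 0.13      ] [0.6284298  0.05465625 0.13      ]
[0.64490315 0.0568234  2.9162301  0.03148964] [[ 0.2 -0.3]
 [ 1.  -1. ]
 [-0.2 -0.6]
 [ 1.1 -0.2]
 [-0.6 -0.7]
 [ 0.2 -1.1]
 [-1.8 -0.7]
 [-1.7  0.6]
 [-0.3 -0.1]]
foot right edge [0.46923954 0.20951102 0.        ] left far scene [0.42224501 0.30578738 0.        ]
foot right edge [0.46910549 0.20851628 0.006     ] left far scene [0.41887838 0.29421296 0.006     ]
foot right edge [0.46901612 0.20785312 0.01      ] left far scene [0.41663397 0.28649668 0.01      ]
```

```bash
cat > ov.py <<'E'
from h import *
d=pickle.load(open("s0.pkl","rb")); T,S=d["top"],d["scene"]
import sys
px,py,yaw=map(float,sys.argv[1:4])
a=np.linspace(0,2*np.pi,60)
def circ(x,y,z,r): return np.c_[x+r*np.cos(a),y+r*np.sin(a),0*a+z]
def sq(x,y,z,h):
    q=np.array([[1,1],[1,-1],[-1,-1],[-1,1],[1,1]])*h; c,s=np.cos(yaw),np.sin(yaw)
    q=q@np.array([[c,s],[-s,c]]); return np.c_[q+[x,y],np.full(5,z)]
L=[circ(px,py,.006,.056),circ(px,py,.07,.036),circ(px,py,.084,.036),sq(px,py,.164,.017),sq(px,py,.084,.017)]
L+=[circ(float(sys.argv[4]),float(sys.argv[5]),0,.0305)]
for s,n,x0,y0,w,h,f in((T,"ot",155,205,90,65,8),(S,"os",160,145,80,75,8)):
    c=cv2.resize(s["color"][y0:y0+h,x0:x0+w,::-1],None,fx=f,fy=f,interpolation=cv2.INTER_CUBIC)
    for l in L:
        p=((proj(s,l)+.5-[x0,y0])*f).astype(int); cv2.polylines(c,[p],False,(0,255,0),1)
    cv2.imwrite(f"pics/{n}{sys.argv[6]}.png",c)
print(back(T,(225,241),0), back(S,(190,214),0), back(T,(262,136),0),back(S,(306,203),0))
E
python3 ov.py .467 .2645 0 .455 .19 a
```

```text
[0.4421654  0.13218021 0.        ] [0.43523665 0.13010042 0.        ] [0.80066732 0.00615403 0.        ] [0.82995862 0.00446823 0.        ]
```

View pics/ota.png

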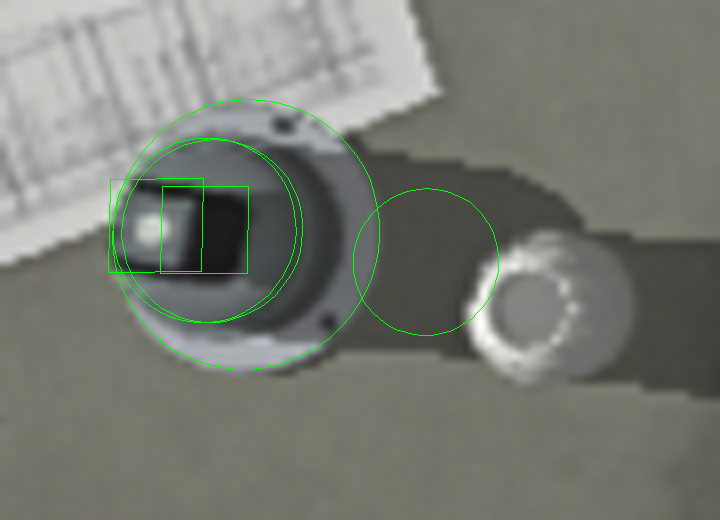

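View pics/osa.png

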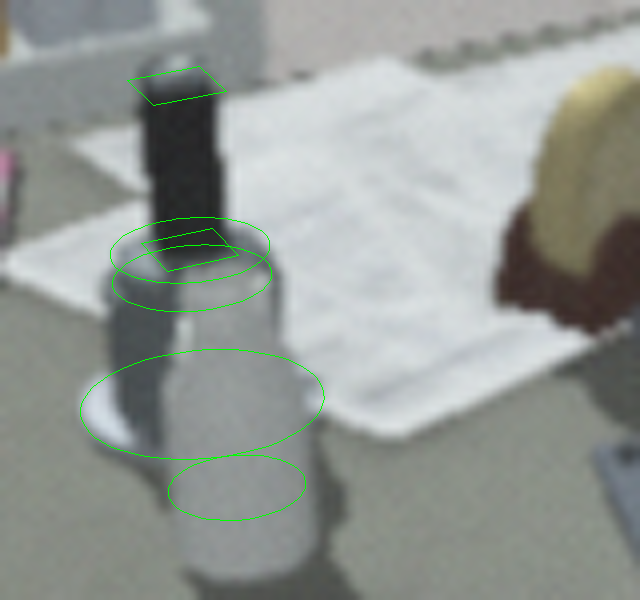

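```bash
python3 ov.py .468 .2635 -.17 .440 .132 b
```

```text
[0.4421654  0.13218021 0.        ] [0.43523665 0.13010042 0.        ] [0.80066732 0.00615403 0.        ] [0.82995862 0.00446823 0.        ]
```

View pics/otb.png

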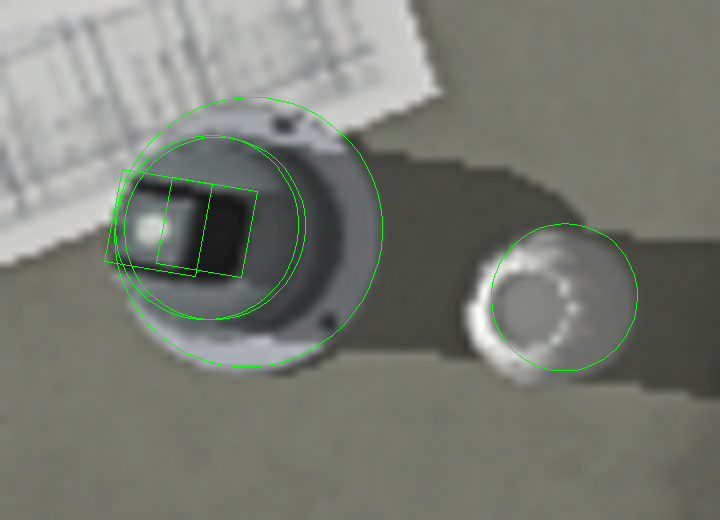

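View pics/osb.png

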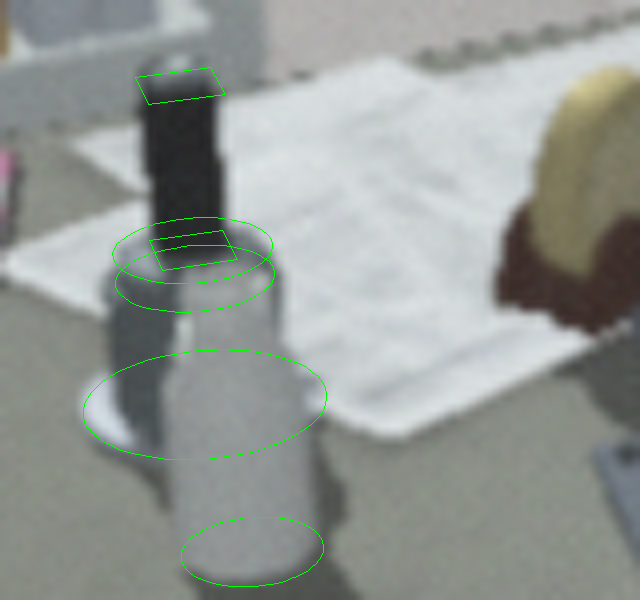

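```bash
python3 -m handwheel '{"delta_pos":[[-18,44,0],[-19,45,0],[-19,45,0],[-19,45,0],[-19,45,0],[-19,45,0],[-18,44,0],[-18,43,0]],"rotation":[[0,0,0],[0,0,0],[0,0,0],[0,0,0],[0,0,0],[0,0,0],[0,0,0],[0,0,0]],"claw":[-1,-1,-1,-1,-1,-1,-1,-1]}'
python3 -m handwheel '{"delta_pos":[[0,0,0],[0,0,0],[0,0,0],[0,0,0],[0,0,0],[0,0,0],[0,0,0],[0,0,0]],"rotation":[[0,0,0.174],[0,0,0.174],[0,0,0.174],[0,0,0.174],[0,0,0.174],[0,0,0.174],[0,0,0.174],[0,0,0.174]],"claw":[-1,-1,-1,-1,-1,-1,-1,-1]}'
cat > look.py <<'E'
from h import *
import sys
d={}
for n in("scene","top"):
    s=robot.snapshot(n); d[n]=s
pickle.dump(d,open("s.pkl","wb"))
def crop(n,x0,y0,w,h,f,name): cv2.imwrite(f"pics/{name}.png",cv2.resize(d[n]["color"][y0:y0+h,x0:x0+w,::-1],None,fx=f,fy=f,interpolation=cv2.INTER_CUBIC))
x=list(map(int,sys.argv[2:10]))
crop("top",*x[:4],6,sys.argv[1]+"t"); crop("scene",*x[4:],6,sys.argv[1]+"s")
for k,v in robot.get_obs().items():
    if k not in("qvel","joint_torque"): print(k,np.round(v,4))
E
python3 look.py c 130 190 125 90 140 90 125 100
```

```text
time: 1.1
tool_pos: [0.4675, 0.2628, 0.2049]
ee_rot: [-3.141, 0.0, 1.241]
wrist_force: [0.8, -0.3, -0.1]
width: 0.0943
time: 2.1
tool_pos: [0.4664, 0.264, 0.2048]
ee_rot: [3.141, 0.001, -0.157]
wrist_force: [-0.7, 0.2, 1.0]
width: 0.0939
time 2.2
joint_positions [0.4092 0.0569 1.4042 0.     1.6816 0.5599]
tool_pos [0.4664 0.264  0.2049]
ee_rot [ 3.141e+00  1.000e-03 -1.507e-01]
wrist_force [ 0.3492 -0.2572 -0.6223]
wrist_torque [-0.0445  0.087   0.02  ]
width 0.0946
```

View pics/ct.png

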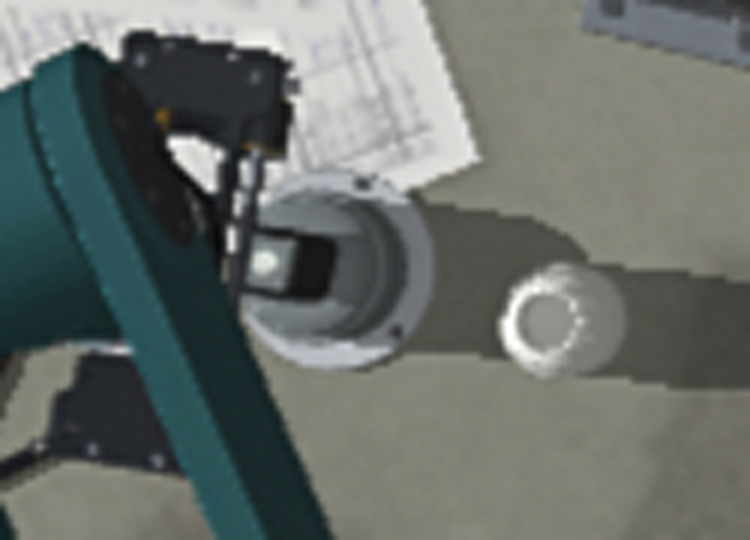

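View pics/cs.png

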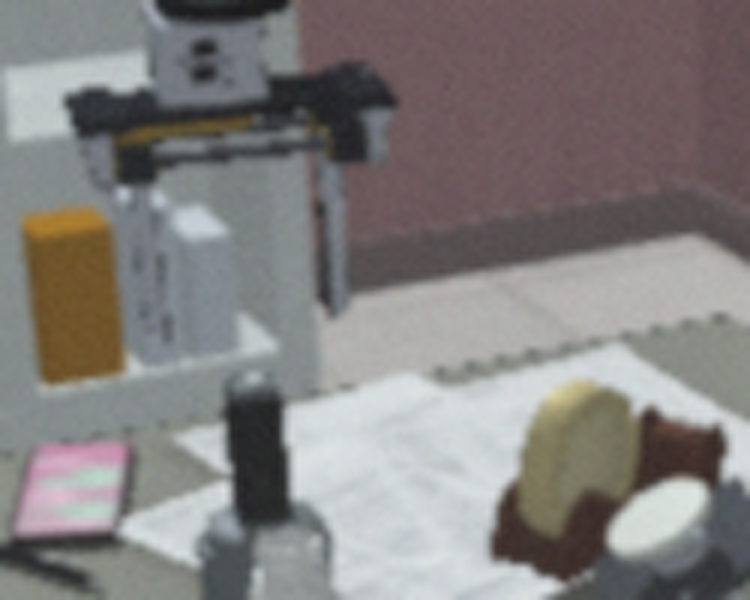

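The jaws straddle the probe: fingertips at about (158,355) and (335,310) in the scene crop, either side of the probe top at (255,378). I'll descend and grip.

```bash
Z='[0,0,0]'; python3 -m handwheel '{"delta_pos":[[0,0,12],[0,0,13],[0,0,13],[0,0,13],[0,0,12],[0,0,12],[0,0,12],[0,0,12]],"rotation":[[0,0,0],[0,0,0],[0,0,0],[0,0,0],[0,0,0],[0,0,0],[0,0,0],[0,0,0]],"claw":[-1,-1,-1,-1,-1,-1,-1,-1]}'
python3 -m handwheel '{"delta_pos":[[0,0,0],[0,0,0],[0,0,0],[0,0,0],[0,0,0],[0,0,0],[0,0,0],[0,0,0]],"rotation":[[0,0,0],[0,0,0],[0,0,0],[0,0,0],[0,0,0],[0,0,0],[0,0,0],[0,0,0]],"claw":[1,1,1,1,1,1,1,1]}'
python3 look.py d 130 190 125 90 140 90 125 100
```

```text
time: 3.2
tool_pos: [0.4668, 0.2641, 0.1058]
ee_rot: [-3.141, -0.0, -0.151]
wrist_force: [-0.8, 0.3, 0.5]
width: 0.0939
time: 4.2
tool_pos: [0.4664, 0.2641, 0.1065]
ee_rot: [3.142, 0.001, -0.151]
wrist_force: [-2.3, 0.2, 1.3]
width: 0.0344
time 4.3
joint_positions [4.0930e-01 9.7200e-02 1.5576e+00 3.0000e-04 1.4872e+00 5.6020e-01]
tool_pos [0.4664 0.2641 0.1066]
ee_rot [-3.1416e+00  5.0000e-04 -1.5090e-01]
wrist_force [-1.3572  0.0253  2.0676]
wrist_torque [-0.119   0.4013  0.0327]
width 0.0341
```

View pics/ds.png

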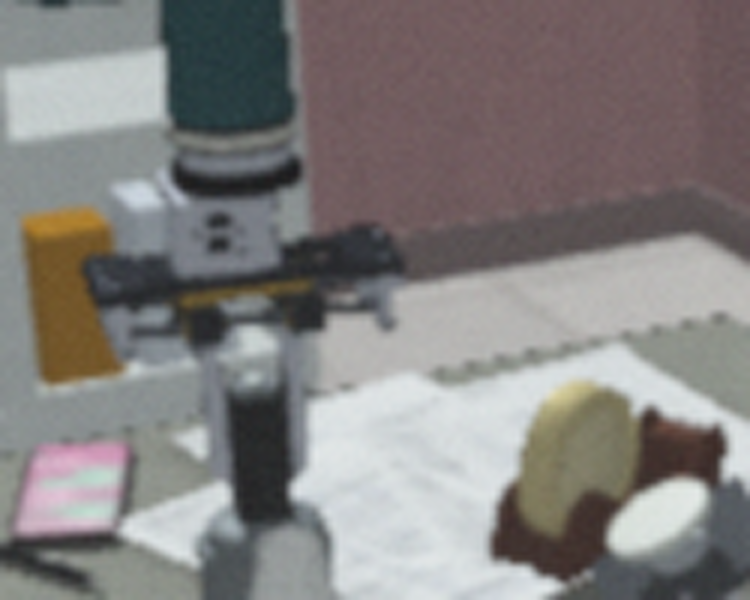

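The grip closed to 34 mm on the flats, upright. I'll lift and plan the approach.

```bash
python3 -m handwheel '{"delta_pos":[[0,0,-10],[0,0,-20],[0,0,-25],[0,0,-25],[0,0,-25],[0,0,-25],[0,0,-25],[0,0,-15]],"rotation":[[0,0,0],[0,0,0],[0,0,0],[0,0,0],[0,0,0],[0,0,0],[0,0,0],[0,0,0]],"claw":[1,1,1,1,1,1,1,1]}'
cat > plan.py <<'E'
from h import *
SO=np.array([.6449,.0568,.1]);YAW=2.9162
def n_(yaw=YAW): return np.array([np.sin(.5)*np.cos(yaw),np.sin(.5)*np.sin(yaw),np.cos(.5)])
def obs():
    k=[robot.get_obs() for _ in range(1)][0]
    return np.array(k["tool_pos"]),Ro.from_euler('xyz',k["ee_rot"]),k
E
python3 - <<'E'
from plan import *
p,R,o=obs(); print(o.keys(),np.round(p,4),o["wrist_force"])
n=n_(); z=R.as_matrix()[:,2]
ax=np.cross(z,-n); ang=np.arcsin(np.linalg.norm(ax)); rv=ax/np.linalg.norm(ax)*ang
print("rot tool",R.inv().apply(rv))
R2=Ro.from_rotvec(rv)*R
tcp=SO+n*(.065+.0816); print("target tcp at tip 65mm",tcp,"delta in present tool",R.inv().apply(tcp-p)*1000)
# via: same xy as target, tip clearance
E
```

```text
time: 5.3
tool_pos: [0.4671, 0.2642, 0.2781]
ee_rot: [-3.141, -0.002, -0.151]
wrist_force: [-0.3, -0.1, -2.1]
width: 0.034
dict_keys(['time', 'joint_positions', 'qvel', 'joint_torque', 'tool_pos', 'ee_rot', 'wrist_force', 'wrist_torque', 'width']) [0.4671 0.2642 0.2781] [-0.33610702 -0.1020019  -2.07110506]
rot tool [-3.79970390e-02  4.96801555e-01  4.92356601e-20]
target tcp at tip 65mm [0.57639394 0.07250766 0.2286536 ] delta in present tool [136.78518597 173.07376484  49.50243246]
```

```bash
python3 -m handwheel '{"delta_pos":[[20,25,0],[29,37,0],[29,37,0],[29,37,0],[30,37,0],[0,0,0],[0,0,0],[0,0,0]],"rotation":[[0,0,0],[0,0,0],[0,0,0],[0,0,0],[-0.0076,0.0994,0],[-0.0076,0.0994,0],[-0.0114,0.149,0],[-0.0114,0.149,0]],"claw":[1,1,1,1,1,1,1,1]}'
python3 look.py e 170 100 125 100 180 100 125 100
python3 - <<'E'
from plan import *
p,R,o=obs(); n=n_()
print("axis angle err",np.arccos(-R.as_matrix()[:,2]@n))
tcp=SO+n*(.065+.0816); print(R.inv().apply(tcp-p)*1000)
E
```

```text
time: 6.3
tool_pos: [0.576, 0.072, 0.2764]
ee_rot: [3.1, -0.5, -0.141]
wrist_force: [-0.3, 0.0, -1.9]
width: 0.0345
time 6.4
joint_positions [ 0.1298 -0.1976  1.5938 -0.1735  1.2874  0.2883]
tool_pos [0.5711 0.073  0.271 ]
ee_rot [ 3.098  -0.4873 -0.1379]
wrist_force [ 0.2001 -0.2165 -3.7567]
wrist_torque [0.101  0.5889 0.0102]
width 0.0342
axis angle err 0.011160815674483363
[-15.09184333  -1.96569188  39.85727546]
```

View pics/et.png

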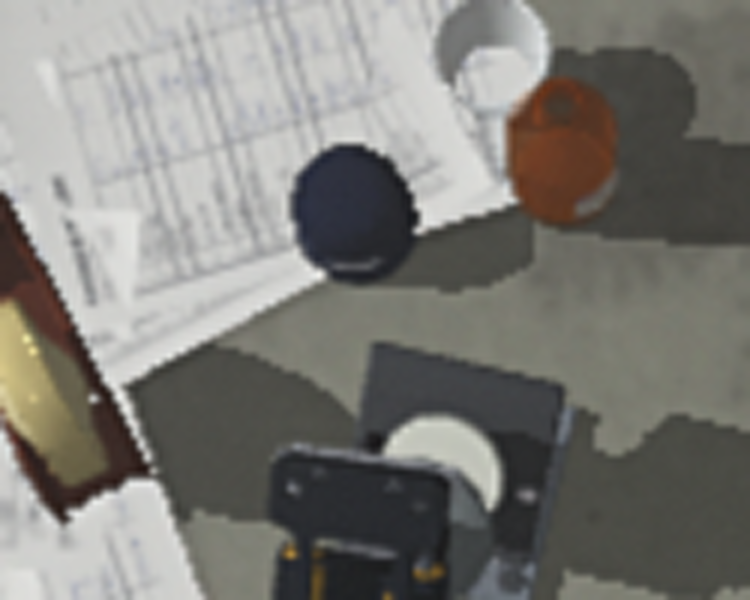

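View pics/es.png

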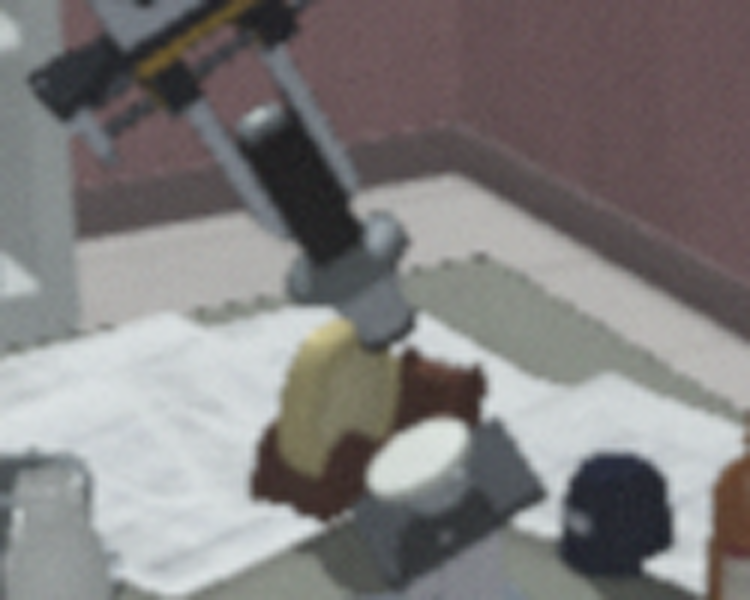

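Scene crop: the probe lies straight along the fingers, its nose at about (385,330), up and left of the disc at (420,460). I'll approach the axis and correct after that.

```bash
python3 -m handwheel '{"delta_pos":[[-4,-1,8],[-4,-1,8],[-4,0,8],[-3,0,6],[0,0,0],[0,0,0],[0,0,0],[0,0,0]],"rotation":[[0,0,0],[0,0,0],[0,0,0],[0,0,0],[0,0,0],[0,0,0],[0,0,0],[0,0,0]],"claw":[1,1,1,1,1,1,1,1]}'
python3 look.py f 170 100 125 100 180 100 125 100
python3 - <<'E'
from plan import *
p,R,o=obs(); n=n_()
z=R.as_matrix()[:,2]; print("rot corr (tool)",R.inv().apply(np.cross(z,-n)))
tcp=SO+n*(.065+.0816); print(R.inv().apply(tcp-p)*1000)
E
```

```text
time: 7.4
tool_pos: [0.5774, 0.0731, 0.2434]
ee_rot: [3.101, -0.497, -0.141]
wrist_force: [-0.2, 0.8, -1.7]
width: 0.0341
time 7.5
joint_positions [ 0.1291 -0.1865  1.6423 -0.1785  1.219   0.3018]
tool_pos [0.5774 0.0731 0.2432]
ee_rot [ 3.1003 -0.4971 -0.1405]
wrist_force [ 0.188  -0.9645 -2.0006]
wrist_torque [0.0931 0.4831 0.0114]
width 0.0342
rot corr (tool) [ 5.91516599e-04  1.35728366e-03 -6.02732776e-18]
[-7.71073524  0.21702802 12.38117934]
```

View pics/fs.png

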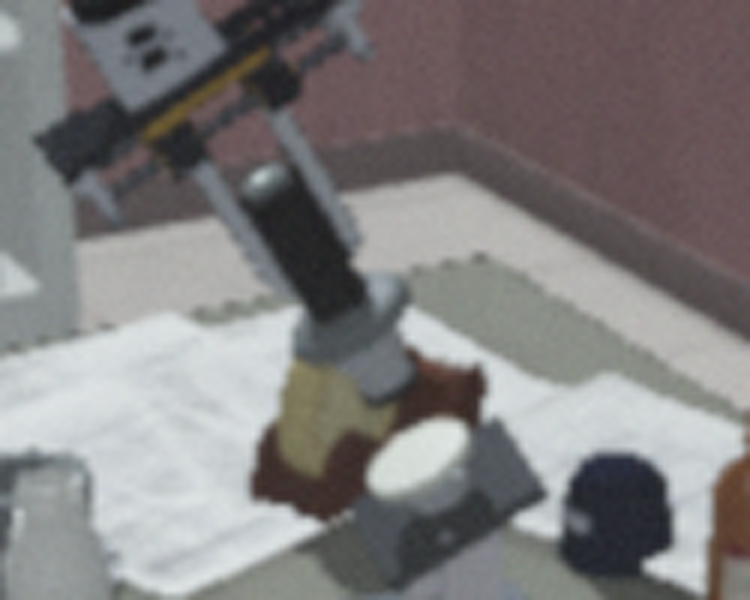

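View pics/ft.png

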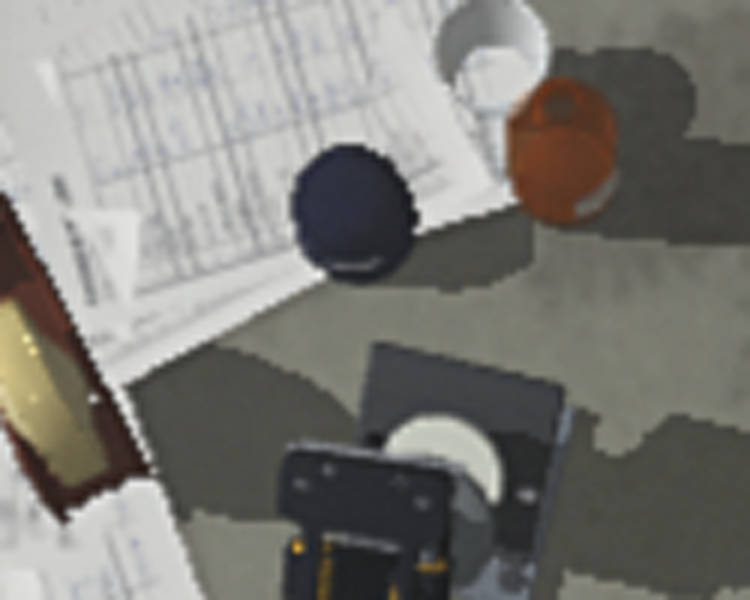

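```bash
python3 -m handwheel '{"delta_pos":[[-2,0,0],[-2,0,2],[-2,0,4],[-2,0,4],[0,0,4],[0,0,3],[0,0,0],[0,0,0]],"rotation":[[0,0,0],[0,0,0],[0,0,0],[0,0,0],[0,0,0],[0,0,0],[0,0,0],[0,0,0]],"claw":[1,1,1,1,1,1,1,1]}'
cat > st.py <<'E'
from plan import *
p,R,o=obs(); n=n_(); F=np.mean([robot.get_obs()["wrist_force"] for _ in range(3)],0)
R_=R.as_matrix(); tip=p+.0816*R_[:,2]
y=np.array([-np.sin(YAW),np.cos(YAW),0]); x=np.cross(y,n); v=tip-SO
print("t",o["time"],"tip in stage mm",np.round(np.array([x@v,y@v,n@v])*1000,1),"ang",np.arccos(-R_[:,2]@n),"F",F,"Fn",F@n,"Fn net",(F+[0,0,2.0])@n,"w",o["width"])
E
python3 st.py
python3 - <<'E'
from plan import *
p,R,o=obs(); M=R.as_matrix(); a=np.linspace(0,6.28,40)
d={k:robot.snapshot(k) for k in("scene","top")}
pickle.dump(d,open("s.pkl","wb"))
def circ(c,M,r): return c+r*(np.cos(a)[:,None]*M[:,0]+np.sin(a)[:,None]*M[:,1])
tip=p+.0816*M[:,2]; n=n_()
y=np.array([-np.sin(YAW),np.cos(YAW),0]); x=np.cross(y,n); N=np.c_[x,y,n]
L=[circ(tip,M,.018),circ(tip-.045*M[:,2],M,.036),circ(SO+.0315*n,N,.032)]
sqr=np.array([[1,1],[1,-1],[-1,-1],[-1,1],[1,1]])*.052; L.append(SO+sqr[:,:1]*x+sqr[:,1:]*y)
for k,x0,y0 in(("scene",200,130),("top",195,130)):
    s=d[k];c=cv2.resize(s["color"][y0:y0+75,x0:x0+90,::-1],None,fx=8,fy=8,interpolation=cv2.INTER_CUBIC)
    for l in L: cv2.polylines(c,[((proj(s,l)+.5-[x0,y0])*8).astype(int)],False,(0,255,0),1)
    cv2.imwrite(f"pics/g{k}.png",c)
E
```

```text
time: 8.5
tool_pos: [0.5784, 0.0722, 0.2243]
ee_rot: [3.1, -0.497, -0.141]
wrist_force: [0.8, -0.7, -1.7]
width: 0.0342
t 8.5 tip in stage mm [ 0.4 -0.1 60.2] ang 0.001624431019120403 F [ 0.79987242 -0.7280565  -1.65827647] Fn -1.907062836157391 Fn net -0.15189771237664537 w 0.03417590204058638
```

View pics/gscene.png

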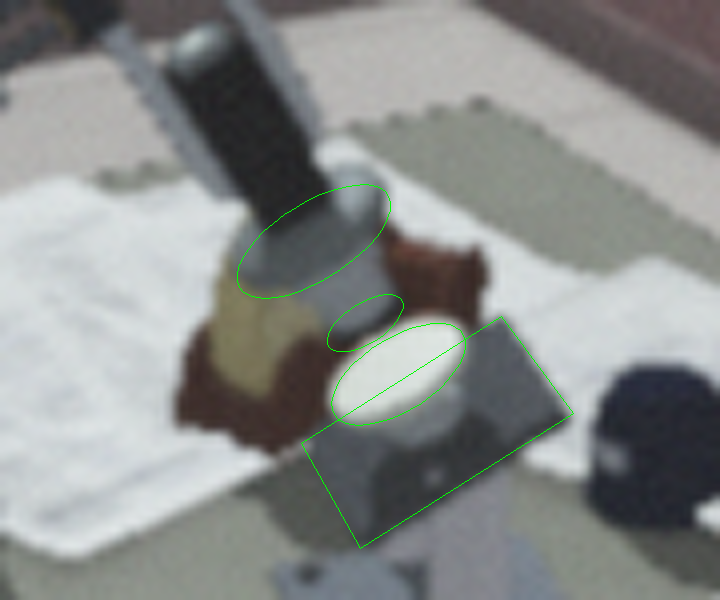

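View pics/gtop.png

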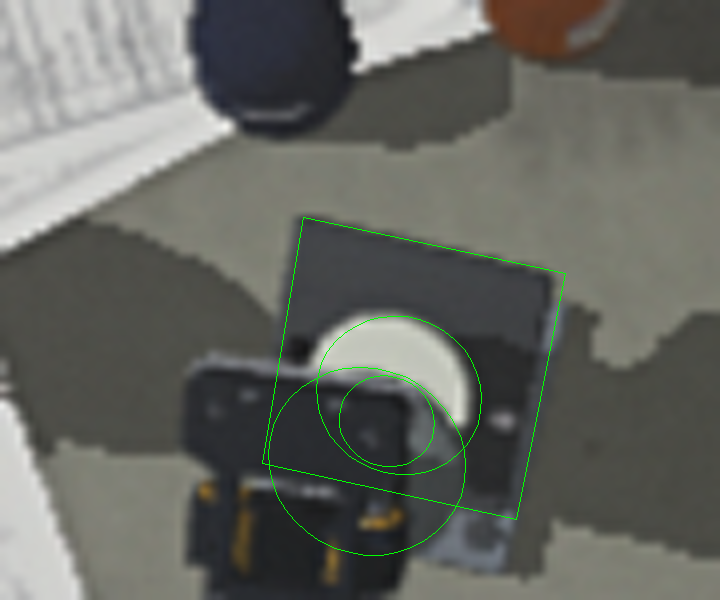

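The overlays agree to about 1 px (3 mm): plate and disc line up, and the tip is over the disc, well inside the 14 mm tolerance. I'll feel for the face slowly.

```bash
python3 -m handwheel '{"delta_pos":[[0,0,4],[0,0,5],[0,0,5],[0,0,5],[0,0,3],[0,0,2],[0,0,0],[0,0,0]],"rotation":[[0,0,0],[0,0,0],[0,0,0],[0,0,0],[0,0,0],[0,0,0],[0,0,0],[0,0,0]],"claw":[1,1,1,1,1,1,1,1]}'
python3 st.py
```

```text
time: 9.6
tool_pos: [0.5896, 0.0696, 0.2033]
ee_rot: [3.1, -0.497, -0.141]
wrist_force: [-0.3, 0.0, -1.3]
width: 0.0344
t 9.6 tip in stage mm [ 0.4 -0.1 36.3] ang 0.0015026754232677132 F [-0.27917655  0.03110104 -1.31359559] Fn -1.0189972501807405 Fn net 0.7361678736000051 w 0.03441284828564932
```

```bash
python3 -m handwheel '{"delta_pos":[[0,0,1],[0,0,1],[0,0,1],[0,0,0],[0,0,0],[0,0,0],[0,0,0],[0,0,0]],"rotation":[[0,0,0],[0,0,0],[0,0,0],[0,0,0],[0,0,0],[0,0,0],[0,0,0],[0,0,0]],"claw":[1,1,1,1,1,1,1,1]}'
python3 st.py
```

```text
time: 10.6
tool_pos: [0.5909, 0.0693, 0.2005]
ee_rot: [3.1, -0.497, -0.141]
wrist_force: [-0.1, 0.7, -2.9]
width: 0.0345
t 10.6 tip in stage mm [ 0.6 -0.1 33.2] ang 0.001819747152310614 F [-0.13715748  0.65315254 -2.90137317] Fn -2.4121179933501233 Fn net -0.6569528695693778 w 0.03450422675250356
```

```bash
python3 -m handwheel '{"delta_pos":[[0,0,1],[0,0,1],[0,0,1],[0,0,0],[0,0,0],[0,0,0],[0,0,0],[0,0,0]],"rotation":[[0,0,0],[0,0,0],[0,0,0],[0,0,0],[0,0,0],[0,0,0],[0,0,0],[0,0,0]],"claw":[1,1,1,1,1,1,1,1]}'
python3 st.py
```

```text
time: 11.6
tool_pos: [0.5923, 0.069, 0.1979]
ee_rot: [3.1, -0.497, -0.141]
wrist_force: [-2.2, -0.9, 0.5]
width: 0.0339
t 11.6 tip in stage mm [ 0.6 -0.1 30.2] ang 0.001767738420467605 F [-2.15186382 -0.89215201  0.46855404] Fn 1.321168135156072 Fn net 3.0763332589368173 w 0.03392741011699297
```

Contact at about 31.5 mm, which agrees with the image estimate. Pressing further.

```bash
python3 -m handwheel '{"delta_pos":[[0,0,1],[0,0,1],[0,0,1],[0,0,0],[0,0,0],[0,0,0],[0,0,0],[0,0,0]],"rotation":[[0,0,0],[0,0,0],[0,0,0],[0,0,0],[0,0,0],[0,0,0],[0,0,0],[0,0,0]],"claw":[1,1,1,1,1,1,1,1]}'
python3 st.py
```

```text
time: 12.6
tool_pos: [0.5937, 0.0687, 0.1953]
ee_rot: [3.1, -0.497, -0.141]
wrist_force: [-4.0, 1.2, 2.2]
width: 0.0345
t 12.6 tip in stage mm [ 0.6 -0.1 27.2] ang 0.0016800827708974037 F [-4.03445239  1.16602608  2.19499597] Fn 3.9365218573416465 Fn net 5.691686981122392 w 0.03447182698626745
```

```bash
python3 -m handwheel '{"delta_pos":[[0,0,1],[0,0,1],[0,0,1],[0,0,0],[0,0,0],[0,0,0],[0,0,0],[0,0,0]],"rotation":[[0,0,0],[0,0,0],[0,0,0],[0,0,0],[0,0,0],[0,0,0],[0,0,0],[0,0,0]],"claw":[1,1,1,1,1,1,1,1]}'
python3 st.py
python3 -m handwheel '{"delta_pos":[[0,0,0],[0,0,0],[0,0,0],[0,0,0],[0,0,0],[0,0,0],[0,0,0],[0,0,0]],"rotation":[[0,0,0],[0,0,0],[0,0,0],[0,0,0],[0,0,0],[0,0,0],[0,0,0],[0,0,0]],"claw":[1,1,1,1,1,1,1,1]}'
python3 st.py
python3 look.py k 195 130 100 80 200 130 100 80 >/dev/null
```

```text
time: 13.6
tool_pos: [0.595, 0.0684, 0.1929]
ee_rot: [3.1, -0.497, -0.141]
wrist_force: [-5.9, 1.0, 4.3]
width: 0.0343
t 13.6 tip in stage mm [ 0.5 -0.1 24.5] ang 0.0016834992953923755 F [-5.93744883  1.02954832  4.26226225] Fn 6.625364224582797 Fn net 8.380529348363543 w 0.03430471713957348
time: 14.6
tool_pos: [0.595, 0.0684, 0.1929]
ee_rot: [3.1, -0.497, -0.141]
wrist_force: [-6.2, 0.9, 4.1]
width: 0.0342
t 14.6 tip in stage mm [ 0.6 -0.1 24.5] ang 0.0017765990120569004 F [-6.17530214  0.85326902  4.05229614] Fn 6.533362582621811 Fn net 8.288527706402556 w 0.03415854577359036
```

View pics/ks.png

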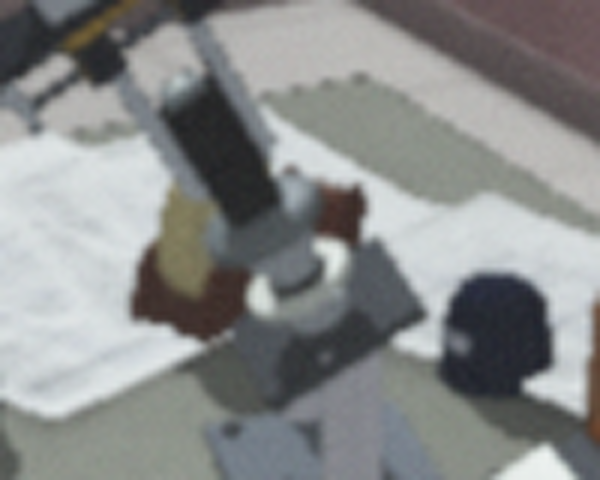

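View pics/kt.png

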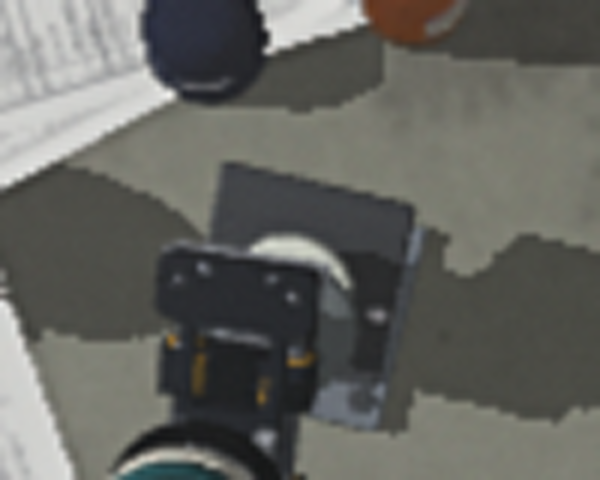

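The nose is centred on the disc (scene crop: nose about (297,285), disc spans about 248–350). Force of 8.3 N and geometry both give about 7 mm. I'll hold for 2 more seconds.

```bash
python3 -m handwheel '{"delta_pos":[[0,0,0],[0,0,0],[0,0,0],[0,0,0],[0,0,0],[0,0,0],[0,0,0],[0,0,0]],"rotation":[[0,0,0],[0,0,0],[0,0,0],[0,0,0],[0,0,0],[0,0,0],[0,0,0],[0,0,0]],"claw":[1,1,1,1,1,1,1,1]}'
python3 -m handwheel '{"delta_pos":[[0,0,0],[0,0,0],[0,0,0],[0,0,0],[0,0,0],[0,0,0],[0,0,0],[0,0,0]],"rotation":[[0,0,0],[0,0,0],[0,0,0],[0,0,0],[0,0,0],[0,0,0],[0,0,0],[0,0,0]],"claw":[1,1,1,1,1,1,1,1]}'
python3 st.py
python3 -m handwheel '{"delta_pos":[[0,0,-3],[0,0,-6],[0,0,-10],[0,0,-15],[0,0,-18],[0,0,-18],[0,0,-15],[0,0,-10]],"rotation":[[0,0,0],[0,0,0],[0,0,0],[0,0,0],[0,0,0],[0,0,0],[0,0,0],[0,0,0]],"claw":[1,1,1,1,1,1,1,1]}'
python3 - <<'E'
from plan import *
p,R,o=obs()
R2=Ro.from_euler('xyz',[np.pi,0,-.151])
print(p,"rot tool",(R.inv()*R2).as_rotvec())
for q in([.4664,.2641,.28],): print("delta in upright tool",R2.inv().apply(np.array(q)-p)*1000)
E
```

```text
time: 15.7
tool_pos: [0.595, 0.0684, 0.1929]
ee_rot: [3.1, -0.497, -0.141]
wrist_force: [-5.3, 1.0, 4.3]
width: 0.0343
time: 16.7
tool_pos: [0.595, 0.0684, 0.1929]
ee_rot: [3.1, -0.497, -0.141]
wrist_force: [-6.8, 0.3, 3.8]
width: 0.0342
t 16.7 tip in stage mm [ 0.6 -0.1 24.5] ang 0.0017574886073389504 F [-6.84314951  0.33008273  3.76299168] Fn 6.535501025224114 Fn net 8.29066614900486 w 0.034215618476003
time: 17.7
tool_pos: [0.5506, 0.0788, 0.2777]
ee_rot: [3.101, -0.498, -0.141]
wrist_force: [-0.0, -0.6, -2.4]
width: 0.0344
[0.55058826 0.07879    0.2777226 ] rot tool [ 3.73535058e-02 -4.98582115e-01  8.12405520e-05]
delta in upright tool [-111.10589188 -170.53720913   -2.27739976]
```

```bash
python3 -m handwheel '{"delta_pos":[[0,0,0],[0,0,0],[0,0,0],[-22,-34,0],[-27,-41,0],[-27,-41,0],[-22,-34,-2],[-13,-20.5,0]],"rotation":[[0.0125,-0.166,0],[0.0125,-0.166,0],[0.0125,-0.166,0],[0,0,0],[0,0,0],[0,0,0],[0,0,0],[0,0,0]],"claw":[1,1,1,1,1,1,1,1]}'
python3 look.py m 130 190 125 90 140 90 125 100
python3 - <<'E'
from plan import *
p,R,o=obs()
R2=Ro.from_euler('xyz',[np.pi,0,-.151])
print("rot",(R.inv()*R2).as_rotvec(),"delta",R.inv().apply(np.array([.4664,.2641,.1066])-p)*1000)
E
```

```text
time: 18.7
tool_pos: [0.4662, 0.2657, 0.2785]
ee_rot: [-3.141, -0.0, -0.149]
wrist_force: [-0.1, 0.3, -2.5]
width: 0.0344
time 18.8
joint_positions [4.1250e-01 5.4700e-02 1.2624e+00 8.0000e-04 1.8248e+00 5.5990e-01]
tool_pos [0.466  0.266  0.2782]
ee_rot [-3.1411e+00  7.0000e-04 -1.4720e-01]
wrist_force [ 0.5093 -0.8219 -2.6965]
wrist_torque [-0.1015  0.0532 -0.0463]
width 0.0346
rot [-0.00048844  0.00065791  0.00382901] delta [  0.82428325   1.90375428 171.63750002]
```

View pics/ms.png

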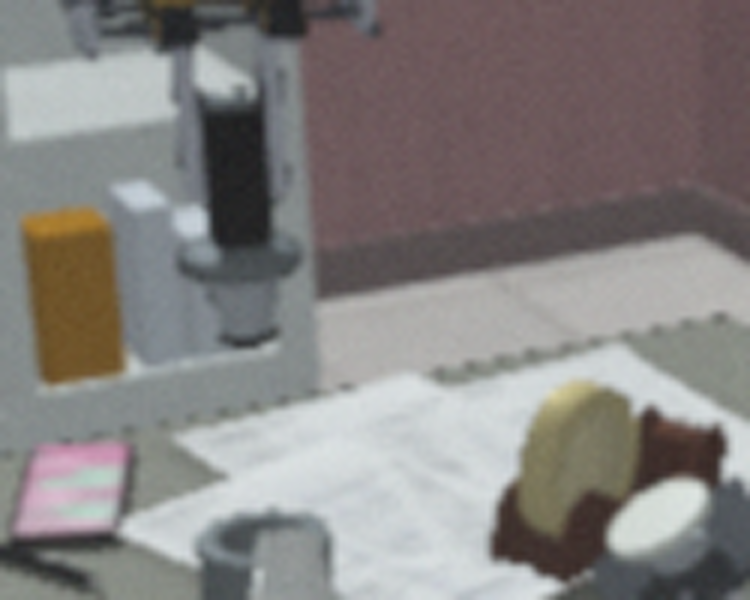

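The probe hangs upright over the open dock: nose at (248,335), mouth at (265,540) in the crop. Lowering.

```bash
python3 -m handwheel '{"delta_pos":[[1,2,10],[0,0,16],[0,0,18],[0,0,18],[0,0,18],[0,0,12],[0,0,8],[0,0,0]],"rotation":[[0,0,0.004],[0,0,0],[0,0,0],[0,0,0],[0,0,0],[0,0,0],[0,0,0],[0,0,0]],"claw":[1,1,1,1,1,1,1,1]}'
python3 look.py q 130 190 125 90 140 90 125 120
python3 - <<'E'
from plan import *
p,R,o=obs()
R2=Ro.from_euler('xyz',[np.pi,0,-.151])
print("rot",(R.inv()*R2).as_rotvec(),"delta",R.inv().apply(np.array([.4664,.2641,.1066])-p)*1000)
E
```

```text
time: 19.8
tool_pos: [0.4671, 0.2616, 0.1775]
ee_rot: [3.141, 0.002, -0.155]
wrist_force: [-0.3, 0.3, -2.0]
width: 0.0345
time 19.9
joint_positions [4.0450e-01 6.2700e-02 1.4497e+00 3.0000e-04 1.6291e+00 5.5960e-01]
tool_pos [0.4677 0.2619 0.1787]
ee_rot [-3.1413e+00  1.0000e-04 -1.5500e-01]
wrist_force [-0.3968 -0.1965 -2.8004]
wrist_torque [-0.0876  0.0421 -0.0055]
width 0.0344
rot [-2.88545549e-04  8.24310811e-05 -4.04312250e-03] delta [-1.59081685 -1.95181833 72.12168185]
```

View pics/qs.png

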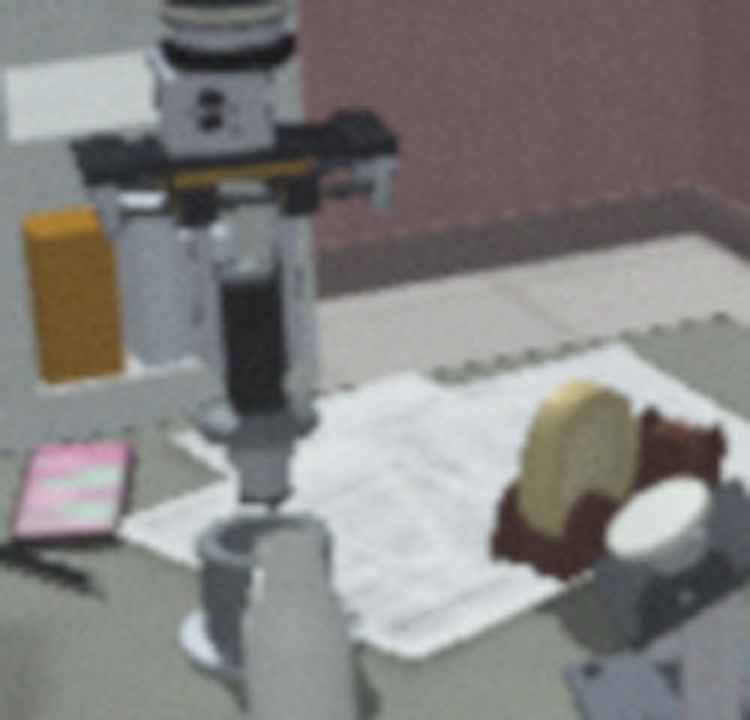

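View pics/qt.png

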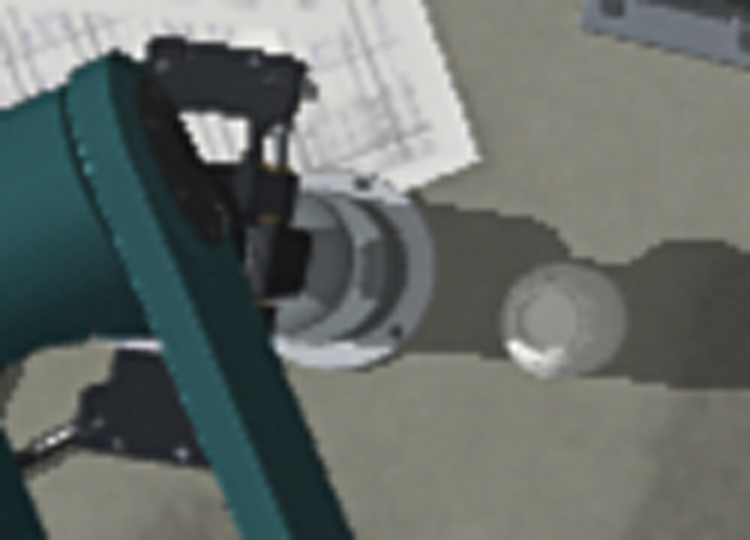

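```bash
python3 -m handwheel '{"delta_pos":[[-1.5,-2,0],[0,0,6],[0,0,10],[0,0,12],[0,0,10],[0,0,7],[0,0,0],[0,0,0]],"rotation":[[0,0,0],[0,0,0],[0,0,0],[0,0,0],[0,0,0],[0,0,0],[0,0,0],[0,0,0]],"claw":[1,1,1,1,1,1,1,1]}'
cat > b.py <<'E'
from plan import *
p,R,o=obs()
R2=Ro.from_euler('xyz',[np.pi,0,-.151])
print("rot",(R.inv()*R2).as_rotvec(),"delta",R.inv().apply(np.array([.4664,.2641,.1066])-p)*1000,o["wrist_force"])
E
python3 b.py
```

```text
time: 20.9
tool_pos: [0.4664, 0.264, 0.1335]
ee_rot: [-3.142, 0.0, -0.155]
wrist_force: [0.6, 0.2, -1.8]
width: 0.0344
rot [-7.67197041e-05  4.87682224e-04 -4.19245862e-03] delta [ 2.41553226e-02 -1.14204037e-01  2.68758232e+01] [ 0.575705    0.18279753 -1.82712226]
```

```bash
python3 -m handwheel '{"delta_pos":[[0,0,5],[0,0,6],[0,0,6],[0,0,4],[0,0,3],[0,0,2],[0,0,0],[0,0,0]],"rotation":[[0,0,0],[0,0,0],[0,0,0],[0,0,0],[0,0,0],[0,0,0],[0,0,0],[0,0,0]],"claw":[1,1,1,1,1,1,1,1]}'
python3 b.py; python3 look.py r 130 190 125 90 140 90 125 100 >/dev/null
```

```text
time: 21.9
tool_pos: [0.4662, 0.2639, 0.1073]
ee_rot: [3.141, 0.001, -0.155]
wrist_force: [0.2, 0.8, -1.9]
width: 0.0342
rot [ 0.00017045  0.00078983 -0.00413842] delta [ 0.16835068 -0.19474321  0.68561224] [ 0.18934282  0.79526393 -1.90776929]
```

View pics/rs.png

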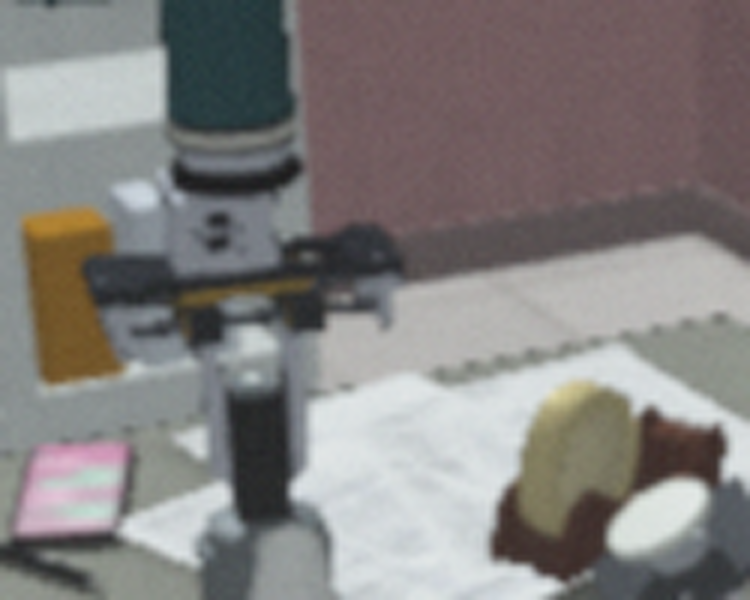

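The view is identical to the one at the grasp. I'll seat it by 0.7 mm more, open, and check before backing off.

```bash
python3 -m handwheel '{"delta_pos":[[0,0,0.4],[0,0,0.4],[0,0,0],[0,0,0],[0,0,0],[0,0,0],[0,0,0],[0,0,0]],"rotation":[[0,0,0],[0,0,0],[0,0,0],[0,0,0],[0,0,0],[0,0,0],[0,0,0],[0,0,0]],"claw":[1,1,1,1,1,1,1,1]}'
python3 b.py
python3 -m handwheel '{"delta_pos":[[0,0,0],[0,0,0],[0,0,0],[0,0,0],[0,0,0],[0,0,0],[0,0,0],[0,0,0]],"rotation":[[0,0,0],[0,0,0],[0,0,0],[0,0,0],[0,0,0],[0,0,0],[0,0,0],[0,0,0]],"claw":[-1,-1,-1,-1,-1,-1,-1,-1]}'
python3 look.py u 130 190 125 90 140 90 125 100 >/dev/null
```

```text
time: 23.0
tool_pos: [0.4661, 0.2639, 0.1066]
ee_rot: [3.141, 0.001, -0.155]
wrist_force: [-1.6, -0.9, 1.4]
width: 0.0342
rot [ 0.00019256  0.00089542 -0.00412068] delta [ 0.229612   -0.2150682  -0.02650703] [-1.64275353 -0.9079809   1.35947248]
time: 24.0
tool_pos: [0.4661, 0.2639, 0.1063]
ee_rot: [3.141, 0.001, -0.155]
wrist_force: [-1.1, -0.3, -0.1]
width: 0.0936
```

View pics/us.png

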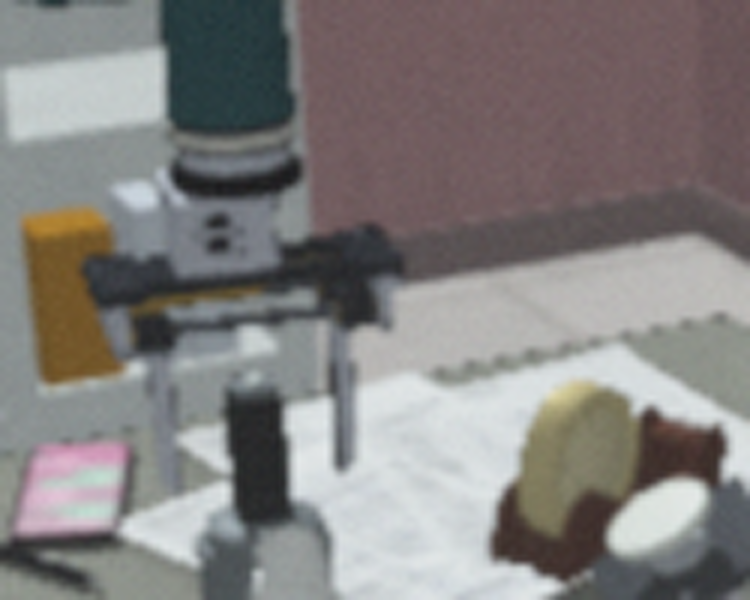

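The fingers are open and the probe stands upright between them. Backing off upward.

```bash
python3 -m handwheel '{"delta_pos":[[0,0,-10],[0,0,-20],[0,0,-25],[0,0,-25],[0,0,-25],[0,0,-25],[0,0,-20],[0,0,-10]],"rotation":[[0,0,0],[0,0,0],[0,0,0],[0,0,0],[0,0,0],[0,0,0],[0,0,0],[0,0,0]],"claw":[-1,-1,-1,-1,-1,-1,-1,-1]}'
python3 -m handwheel '{"delta_pos":[[0,0,0],[0,0,0],[0,0,0],[0,0,0],[0,0,0],[0,0,0],[0,0,0],[0,0,0]],"rotation":[[0,0,0],[0,0,0],[0,0,0],[0,0,0],[0,0,0],[0,0,0],[0,0,0],[0,0,0]],"claw":[-1,-1,-1,-1,-1,-1,-1,-1]}'
python3 look.py v 150 140 130 100 160 140 130 90
python3 - <<'E'
from h import *
a=pickle.load(open("s0.pkl","rb"))["scene"]["color"].astype(int);b=pickle.load(open("s.pkl","rb"))["scene"]["color"].astype(int)
cv2.imwrite("pics/cmp.png",np.vstack([cv2.resize(x[145:205,160:260,::-1].astype(np.uint8),None,fx=5,fy=5,interpolation=cv2.INTER_CUBIC) for x in(a,b)]))
E
```

```text
time: 25.1
tool_pos: [0.4667, 0.2641, 0.2685]
ee_rot: [-3.14, -0.001, -0.155]
wrist_force: [-0.3, -0.4, -1.2]
width: 0.0939
time: 26.1
tool_pos: [0.4663, 0.2639, 0.2663]
ee_rot: [3.141, 0.001, -0.155]
wrist_force: [-0.9, 0.1, 0.1]
width: 0.094
time 26.2
joint_positions [4.0900e-01 5.2500e-02 1.2882e+00 3.0000e-04 1.8020e+00 5.6420e-01]
tool_pos [0.4663 0.2639 0.2663]
ee_rot [ 3.1412e+00  1.1000e-03 -1.5510e-01]
wrist_force [-0.6424 -0.1734  0.0574]
wrist_torque [-0.1225  0.0864  0.0105]
width 0.0939
```

View pics/cmp.png

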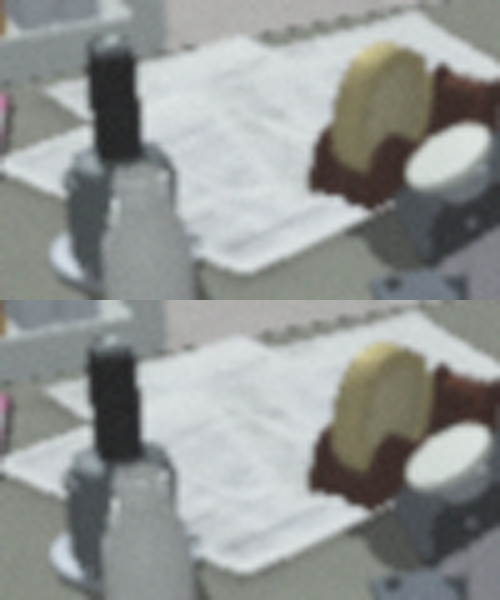

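View pics/vt.png

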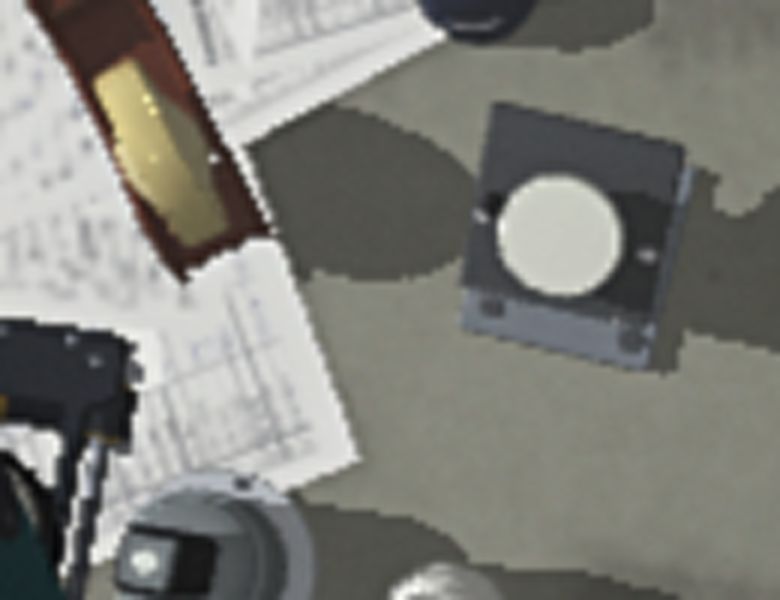

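The before/after comparison shows the probe standing as it did at the start, at (115,100) versus (115,400), and the bottle in place. Handing in.

```bash
python3 -c "
from bench import robot; print(robot.close_job())"
```

```text
the job is handed in; nothing more can be done
None
```

The job is handed in at about 26 s of the 58 s allowed. It reports no verdict, so what follows is from my own checks.

**Reading:** I took the probe from its dock and held its nose on the round disc for about 3.5 s.
- **Pressed in:** about 7 mm. Wrist force (8.3 N net) and tool position (disc face at about 31.5 mm, housing tip at 24.5 mm) gave the same figure. The `probe_nose` joint itself did not appear in the robot's state, so I never read it directly.
- **Centring and squareness:** the tool pose put the tip within about 1 mm of the fitted disc centre and 0.002 rad from square.
- **Stage position:** that fit carries about 3 mm of uncertainty. The top view put the stage about 3 mm further in +y than the fit did, and the scene view hinted slightly the other way. I left it because the tolerance is 14 mm.

**Return:** I put the probe back in the dock at the pose where I gripped it, to within 0.3 mm, and opened the gripper. I then raised the gripper 160 mm, clear of everything.
- **Probe:** in the last pictures it stands upright as it did at the start.
- **Not checked separately:** the white bottle also looks unmoved. I did not compare before/after pictures for the amber bottle, the jar or the square stand. The arm's path stayed well away from all three.

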